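Wipe the off-cuts off the deburring plate

ROBOT

A 6-joint arm with a two-finger parallel gripper is mounted at the origin on a cart in front of the work surface, level with it; the furniture and walls round the work are solid. World frame = base frame: x ahead of the robot, y to its left, z up, the work surface at z = 0. Lengths are in m, angles in rad, forces in N, time in s.
With the tool pointing down it reaches from about 0.35 to 0.8 m from the base axis. Payload 7.3 kg.
Tool frame: the origin (TCP) lies on the mounting face of the last link; the fingertips stand 173 mm ahead of it and the grasp point (between the pads) lies 155 mm ahead of it (ctrl.grip_point_offset is the distance from the TCP to the grasp point, in m); z points along the fingers, y is the line along which they close (so a half turn about z gives the same grasp; the last joint's range is limited). The gripper opens to 85 mm and grips with 20 to 120 N. Pads are 22 mm wide; open, the fingers measure 114 mm over their backs; the gripper's body (76 mm by 85 mm) begins 54 mm behind the grasp point. The pads swing forward as they close: fully open they stand 13 mm farther back than shut.
Start: joints at [-1.402, 0.342, 1.524, -0, 1.275, -0.146], TCP at [0.163, -0.499, 0.405] pointing down, gripper open.
Joint ranges: [-2.53, 2.53], [-0.77, 2.02], [0.04, 2.7], [-1, 4.14], [0.28, 2.66], [-3.11, 3.11]. Speed limits (rad/s): [2.57, 2.57, 3.14, 3.14, 3.14, 3.14].

INTERFACE

Orientations are given as a unit quaternion [w, x, y, z].
In Python, from plant import ctrl, viewer, job gives the robot as it stands.
- The arm moves only by the tool move_arm, never from a script. Its argument "moves" is text: rows parted by semicolons, each of 7 numbers parted by spaces: the turn, a rotation vector about the tool's x, y, z in degrees, then the shift along the tool's x, y, z in m, then the closure, from -1 (fully open) to 1 (shut), so that 0 is half open. In form: ax ay az x y z grip; .... A call has 1 to 8 rows; each row is the pose to reach, as a shift and turn from the pose commanded when the call began, along the tool's axes at that moment; what a row does not reach only later rows make up. A row lasts 1/10 s, in which the tool goes at most 50 mm and 8.59 degrees, less where a joint would pass 70% of its speed; a pose out of reach is approached as far as the arm can. A call with a gripper value outside its range is refused whole. The fingers move at their own pace and stop on an object; "grip_force" is the grip in N (left out, the last holds). Time passes only in rows, so rows that repeat a pose let the fingers close. It gives the time, the measured TCP pose, the force, the opening and the grip force at its end, in the units of the state.
- ctrl.get_obs(): the state, without advancing time (a new reading comes with each control period).
- viewer.camera(name): name is "side" or "top"; returns a dict with "frame" (384x512x3 uint8, red, green, blue), "range_z" (384x512 float32, m along the optical axis (not along the pixel's ray), 0 where there is no reading), "K" (3x3 intrinsics, pixels), "origin" and "rotation" of the camera in the world. Camera axes: x right, y up, looking along -z (the intrinsics and any distortion apply to the point x, -y, -z); pixel columns grow to the right and rows downward; lengths in m; the calibration is good to about 2 mm. A picture is of the moment at which its call begins.
- job.job_done(): hands the job in; it is judged then, once.
The state is a dict: "time_s": time; "qpos": joint angles; "joint_vel": joint speeds; "joint_efforts": joint torques, N m; "ee_pos": TCP position; "ee_rot": TCP orientation; "ft_force": force on the tool from outside, world axes, zero at the start; "wrist_torque": the same for the moment, N m; "finger_gap": finger opening in m; "finger_force": force on a finger pad.
Only numpy, scipy, OpenCV 4.12 (cv2) and the standard library are available. Lean on these libraries where they do the work, as an engineer would, in place of code of your own. Each camera call takes 0.05 s, during which the arm holds its last target. There are 200 camera calls.

TASK

Take the scraper block from its rest and use it to wipe the three sharp metal off-cuts off the raised plate into the scrap tray under the plate's end, without touching the off-cuts with the gripper and without shifting the step block that stands on the plate. Then set the scraper back in its rest, standing upright as it was.

Things in the scene. Friction and masses are not known exactly. Their poses are not given: they have to be found in the camera images.
- scraper_grip (a point): Scraper block, 0.25 kg: rubber lip 100 x 18 mm, 14 mm high; on it a metal bar 104 x 24 mm (13 to 27 mm above the bottom) and a wooden grip 50 mm long, 20 mm thick, 36 to 92 mm above the bottom. This point: middle of the grip, 64 mm above the bottom. x = across the block (pinch and wiping direction), y = along it, z up. Starts upright in its rest, y along the rest's y.
- rest: Rest of the scraper, fixed: dark sheet-metal saddle 44 x 120 mm on the worktop between robot and plate; inside 34 mm (its x) by 110 mm (its y), floor 3 mm above the worktop, rims 9 mm high. The scraper stands loosely in it. Origin at the centre of its underside, z up.
- plate: Raised grey metal deburring plate on two feet, fixed; 170 mm (its x) by 200 mm (its y), flat top without rims 60 mm above the worktop. Origin on the worktop under its centre; x points away from the robot, y to its left end, z up. The tray is at its right end (-y): wipe lengthwise to -y, past the end, with the block's long side across the plate.
- tray: Empty open sheet-metal scrap tray, fixed: 130 mm (its x) by 100 mm (its y), 40 mm high, walls and floor 3 mm. It reaches 15 mm under the plate's -y end; the other 85 mm lie open beyond that end. Axes parallel to the plate's. Origin at the centre of its underside, z up.
- cut_bar: Off-cut of flat steel bar, 62 x 16 mm, 9 mm high, one end slanted, 50 g, loose on the plate. Origin at the centre of its underside, x along it.
- cut_angle: Off-cut of dark steel angle, 60 x 18 mm, 18 mm high (walls 4 mm), 40 g, loose on the plate. Origin at the centre of its underside, x along it.
- cut_tube: Off-cut of dark square steel tube, 62 x 14 mm, 14 mm high, 40 g, loose on the plate. Origin at the centre of its underside, x along it. All three off-cuts lie roughly across the plate, their centres at x -38 to 14 mm and y -76 to 36 mm from the plate's centre (plate axes), in any order.
- gauge_block: Ground steel step block, 23 mm (its x) by 48 mm (its y), 30 mm high, 0.19 kg, standing loose on the plate at its +x edge, centre 66 to 70 mm to +x of the plate's lengthwise centre line, long side parallel to that edge. It must stay where it is. Origin at the centre of its underside.

How it is judged:
On the way, in this order (a step that is already met when the one before it is completed fails the run):
1. the scraper is lifted out of its rest with the gripper (z of scraper_grip in the frame of rest above 0.095 m and contact force between the fingers and scraper above 1 N), for 0.2 s.
2. all three off-cuts lie in the scrap tray (x of cut_bar in the frame of tray between -0.062 and 0.062 m and y of cut_bar in the frame of tray between -0.047 and 0.047 m and z of each of cut_bar, cut_angle, cut_tube in the frame of tray below 0.048 m and x of cut_angle in the frame of tray between -0.062 and 0.062 m and y of cut_angle in the frame of tray between -0.047 and 0.047 m and x of cut_tube in the frame of tray between -0.062 and 0.062 m and y of cut_tube in the frame of tray between -0.047 and 0.047 m), for 0.2 s.
At the end, for the whole second after the job is handed in: Each off-cut lies still with its centre inside the scrap tray, under 48 mm above the worktop; the scraper stands still, upright (within 7 degrees), on the floor of its rest, within 12 mm of its middle each way; the step block stands upright within 8 mm of where it was (all of step 2 and linear speed of each of cut_bar, cut_angle, cut_tube, scraper below 0.02 m/s and x of scraper_grip in the frame of rest between -0.012 and 0.012 m and y of scraper_grip in the frame of rest between -0.012 and 0.012 m and z of scraper_grip in the frame of rest below 0.07 m and angle between scraper_grip's own z axis and vertical below 0.12 rad and distance of gauge_block from where it was at the start of the episode below 0.008 m and angle between gauge_block's own z axis and vertical below 0.1 rad); the robot touches nothing.
It fails at once if the gripper or the arm touches the bar off-cut (contact force between any of the fingers, the arm and cut_bar above 0.5 N).
It fails at once if the gripper or the arm touches the angle off-cut (contact force between any of the fingers, the arm and cut_angle above 0.5 N).
It fails at once if the gripper or the arm touches the tube off-cut (contact force between any of the fingers, the arm and cut_tube above 0.5 N).
It fails at once if the step block is shifted by more than 8 mm or tipped (distance of gauge_block from where it was at the start of the episode above 0.008 m or angle between gauge_block's own z axis and vertical above 0.1 rad).
It also fails if it takes over 54 s, if anything falls off the work surface, if the arm or the gripper's body presses on something with over 40 N, if the wrist force passes 120 N, or if a joint passes its speed limit or range.

## Working session

There is one attempt and no reset: what is moved stays moved. The work goes in short steps, Python scripts to look and compute and a tool call to move; the robot and the scene stay as the last step left them, time stands still between calls to the robot, and variables do not carry over. Pictures are saved under pics/ and viewed, at most 13 in all, crops included, and the job is handed in when it is done.

Besides the shell and the picture viewer there is one more tool, called after "Emit:" as name(argument=value, ...) on one line, values as JSON. move_arm: Moves the arm, as the interface text tells. Its arguments: {"type":"object","properties":{"moves":{"type":"string"},"grip_force":{"type":"number"}},"required":["moves"]}

```bash
mkdir -p pics
cat > h.py <<'E'
import numpy as np, cv2
from plant import ctrl, viewer, job
def cloud(c):
    z=c["range_z"].astype(float);K=c["K"];h,w=z.shape
    u,v=np.meshgrid(np.arange(w),np.arange(h))
    p=np.stack([(u-K[0,2])/K[0,0]*z,-(v-K[1,2])/K[1,1]*z,-z],-1)
    P=p@np.array(c["rotation"]).T+np.array(c["origin"]); P[z==0]=np.nan
    return P
E
python3 - <<'E'
from h import *
for n in ("top","side"):
    c=viewer.camera(n); cv2.imwrite(f"pics/{n}0.png",cv2.resize(c["frame"][...,::-1],(768,576)))
    np.savez(f"{n}0.npz",**{k:c[k] for k in c}); print(n,c["origin"],np.round(c["rotation"],2).tolist(),c["K"].tolist(),c.keys())
o=ctrl.get_obs();print(o, ctrl.grip_point_offset)
E
```

```text
top [ 0.41537984 -0.0354161   0.92351741] [-0.7, -0.05, 0.07, 0.71] [[451.9737508154123, 0.0, 258.79192512854377], [0.0, 451.9737508154123, 187.79188474714206], [0.0, 0.0, 1.0]] dict_keys(['frame', 'range_z', 'K', 'origin', 'rotation'])
side [0.20067873 0.57093594 0.52802154] [-0.22, -0.13, 0.47, 0.85] [[449.55076690728924, 0.0, 253.1638441335721], [0.0, 449.55076690728924, 196.57131551857273], [0.0, 0.0, 1.0]] dict_keys(['frame', 'range_z', 'K', 'origin', 'rotation'])
{'time_s': 0.1, 'qpos': array([-1.40199788e+00,  3.42661043e-01,  1.52486333e+00,  2.50861198e-05,
        1.27537406e+00, -1.46003857e-01]), 'joint_vel': array([ 0.00115058, -0.00072489, -0.00217762,  0.000313  , -0.00129982,
       -0.00152739]), 'joint_efforts': array([ 1.38219690e-03, -4.34448981e+01, -2.46489930e+01, -2.45721603e-04,
        4.69047896e-03,  2.20168289e-05]), 'ee_pos': array([ 0.16256086, -0.49909569,  0.40411145]), 'ee_rot': array([-6.52980079e-04,  9.87638356e-01,  1.56748369e-01,  4.55554974e-06]), 'ft_force': array([-0.5606033 ,  0.73180943, -0.16485933]), 'wrist_torque': array([0.00164743, 0.03313296, 0.00423355]), 'finger_force': 0.0, 'finger_gap': 0.08543539541556978} 0.1547
```

View pics/top0.png

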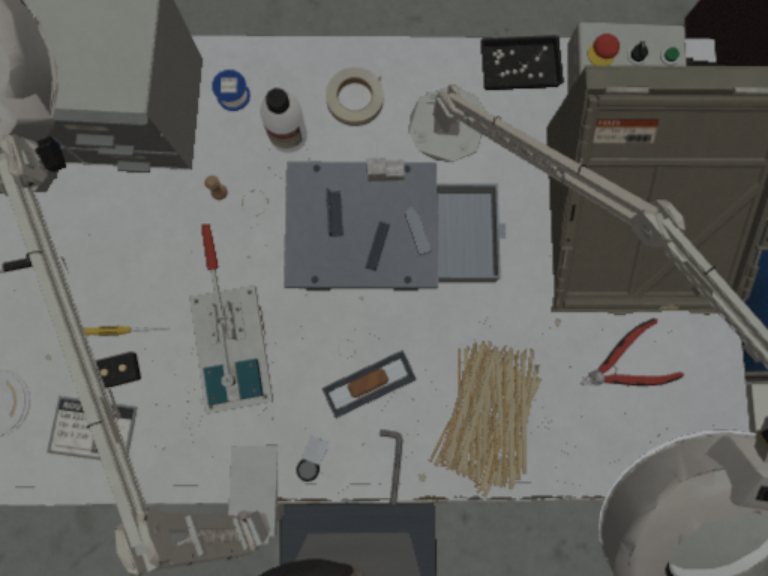

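View pics/side0.png

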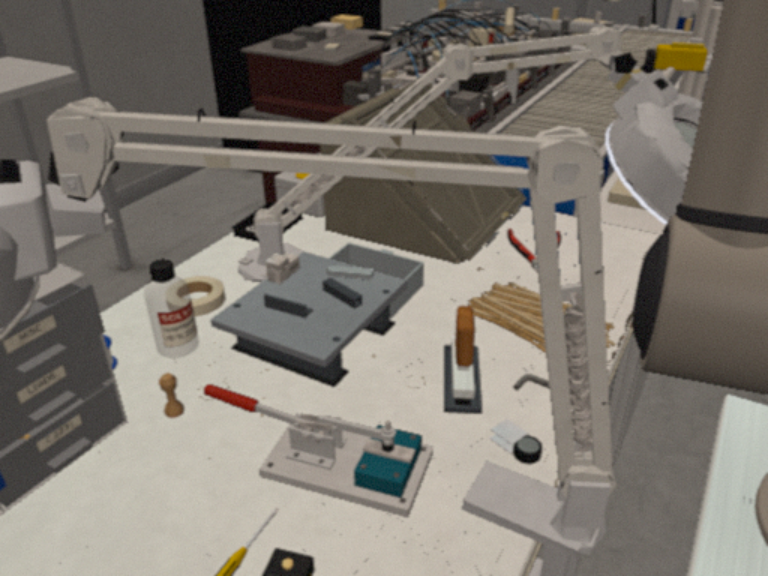

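The top view shows the plate at (285–437,162–287), the tray to its right (to 498), and the gauge block at (385,168). The off-cuts are at (335,213), (377,246) and (417,231), and the scraper in its tilted rest is at (368,383). Lamp arms cross near the plate and tray in both views.

```bash
cat > h.py <<'E'
import numpy as np, cv2
from scipy.spatial.transform import Rotation as R
from plant import ctrl, viewer, job
def cloud(c):
    z=c["range_z"].astype(float);K=c["K"];h,w=z.shape
    u,v=np.meshgrid(np.arange(w),np.arange(h))
    p=np.stack([(u-K[0,2])/K[0,0]*z,-(v-K[1,2])/K[1,1]*z,-z],-1)
    P=R.from_quat(np.roll(np.array(c["rotation"]),-1)).apply(p.reshape(-1,3)).reshape(p.shape)+np.array(c["origin"]); P[z==0]=np.nan
    return P
def rect(P,m):
    (c,s,a)=cv2.minAreaRect((P[m][:,:2]*1000).astype(np.float32)); return np.round(c,1),np.round(s,1),round(a,1)
E
cat > m0.py <<'E'
from h import *
for n in ("top","side"):
    c=dict(np.load(f"{n}0.npz")); P=cloud(c); x,y,z=P[...,0],P[...,1],P[...,2]
    # regions
    print(n,"table z",np.nanmedian(z[(abs(z)<.02)]))
    def comps(lo,hi,x0,x1,y0,y1,amin=40):
        m=(z>lo)&(z<hi)&(x>x0)&(x<x1)&(y>y0)&(y<y1)
        k,l,s,_=cv2.connectedComponentsWithStats(m.astype(np.uint8),connectivity=4)
        for i in range(1,k):
            if s[i,4]>=amin: q=l==i; print("  ",s[i,4],rect(P,q),"z",np.round(np.nanpercentile(z[q],[5,50,95])*1000,1),"rgb",c["frame"][q].mean(0).round())
    print(" plate");comps(.054,.0645,.3,.75,-.3,.25,200)
    print(" cuts/gauge");comps(.065,.1,.35,.72,-.2,.2,10)
    print(" tray");comps(.03,.048,.35,.75,-.4,.1)
    print(" scraper");comps(.05,.11,.2,.42,-.15,.15,20)
    print(" bar of scraper");comps(.022,.04,.2,.42,-.2,.15,20)
    print(" rest");comps(.006,.013,.2,.42,-.2,.15,20)
    print(" high");comps(.12,.9,.15,.75,-.5,.3,60)
E
python3 m0.py
```

```text
top table z -0.001047571363047839
 plate
   7610 (array([639.5, -21.9]), array([200.2, 170.3]), 89.7) z [55.9 58.5 61.4] rgb [86. 90. 94.]
   202 (array([604.6, 175.4]), array([66.6, 14. ]), 10.1) z [54.8 60.1 63.7] rgb [101.  53.  47.]
 cuts/gauge
   330 (array([708.2, -54.4]), array([22.8, 47. ]), 1.2) z [70.3 80.  90. ] rgb [111. 110. 108.]
   75 (array([652. ,  19.7]), array([60.1,  4.5]), 3.1) z [68.6 76.3 78.6] rgb [57. 60. 63.]
   234 (array([628.7, -94.5]), array([62.6, 16.5]), 19.3) z [65.6 67.6 70. ] rgb [ 99. 105. 108.]
   238 (array([608.1, -42.8]), array([14. , 62.5]), 73.1) z [69.5 72.5 75.1] rgb [51. 54. 58.]
   295 (array([432.3, -30.5]), array([19.6, 49.8]), 26.0) z [88.9 92.6 95.3] rgb [87. 65. 47.]
 tray
   84 (array([ 668.5, -287.5]), array([ 1.8, 79.4]), 89.8) z [30.6 37.9 47.5] rgb [40. 37. 33.]
   405 (array([ 636.1, -170. ]), array([ 90.8, 130.8]), 89.9) z [31.2 37.9 40.9] rgb [88. 92. 93.]
   667 (array([ 570.3, -337.2]), array([ 45.2, 127.9]), 13.2) z [31.2 39.6 47.2] rgb [64. 61. 54.]
 scraper
   21 (array([417.3, -17.6]), array([16.3,  3.6]), 89.7) z [88.2
[... 5135 characters left out ...]
]
   23 (array([295.4, 125.3]), array([ 4.6, 16.9]), 14.2) z [11.4 12.4 13. ] rgb [166. 159. 152.]
   177 (array([310.5, 148.7]), array([ 2.5, 83.6]), 89.9) z [ 6.5  9.5 12.5] rgb [119. 113. 109.]
   25 (array([273.7, 127. ]), array([20.7,  4.7]), 86.7) z [11.7 12.5 12.9] rgb [163. 155. 150.]
   106 (array([232.4, 126.3]), array([48.8,  9.7]), 76.6) z [ 6.5 10.5 12.8] rgb [132. 126. 121.]
   29 (array([257.3, 144.4]), array([ 6.4, 14.3]), 66.0) z [11.5 12.4 13. ] rgb [160. 153. 147.]
 high
   43422 (array([ 466.6, -138.8]), array([545.1, 807. ]), 10.5) z [167.6 305.6 391.3] rgb [117. 109. 101.]
   2247 (array([730.9, 259.2]), array([35.4, 86.6]), 10.5) z [123.6 166.1 197. ] rgb [83. 80. 76.]
```

Run:
```python
from h import *
A=[]
for n in ("top","side"):
    A.append(cloud(dict(np.load(f"{n}0.npz"))).reshape(-1,3))
for nm,S in(("top",A[:1]),("side",A[1:])):
    P=np.vstack(S);P=P[np.isfinite(P).all(1)]
    print(nm,"max z cm; cols y .35..-.6, rows x");ys=np.arange(.35,-.61,-.05);print("      ",*[f"{int(round(t*100)):3d}" for t in ys])
    for x in np.arange(.9,-.01,-.05):
        r=[]
        for y in ys:
            q=P[(abs(P[:,0]-x)<.025)&(abs(P[:,1]-y)<.025),2]; r.append(f"{int(round(q.max()*100)):3d}" if len(q) else "  .")
        print(f"{x:5.2f} ",*r)
```

```text
top max z cm; cols y .35..-.6, rows x
        35  30  25  20  15  10   5   0  -5 -10 -15 -20 -25 -30 -35 -40 -45 -50 -55 -60
 0.90    .   .   .  19   0   0   0   2   2   0   0   2   2   6  10   9   8   4   3   .
 0.85   20  20  20  20   4   0   2   2   2   2   2   2   2   7   9   9   8   .   .   .
 0.80   20  34  20  20   3  13  13   2   2   9  12   2   0  19  19  19  19  19  15   .
 0.75   19  35  20  20   0  13  13   0   0   2  14  17   0  21  21  21  21  21   .   .
 0.70    7  35  31  19   5   6   6   8   9   8   4  21  22  20  17  17  17  17   .   .
 0.65    0  36  39   7   6   6   6   8   8   7   1   4  27  27  13  13  13  13  12   2
 0.60    0  37  39   6   6   6   6   8   8   7   1   4  28  32   9   8   9  11  11   1
 0.55    0   0  39  35   6   6   6   6   6   6   4   4   0  32  33   5   4   6   7   0
 0.50    1   2  38  38   6   1   0   0   1   1   2   2   1   0  33  33   1   1   0   0
 0.45    2   2   2  38   7   4   1  10  10   9   2   2   2   1   1  33   1   0   1   0
 0.40    1   1   0  39  38   4   1  10  10   0   2   2   2   0  21  30  22   0   0   0
 0.35    1   1   0
[... 1756 characters left out ...]
   0
 0.35    .   .   0  38  38   2   2   2   1   1   2   2   2  24  26  32  29   1   0   0
 0.30    .   .   .   0  38  27   2   0   0   .   1   2   0  25  26  29  28  25   0   0
 0.25    .   .   .   .  32  28  34  45  44   .   .   .   .  23  23  22  25  24 -79 -79
 0.20    .   .   .   .   .  28  38  45   .   .   .   .   .   .   .   .   . -79 -79 -79
 0.15    .   .   .   .   .  27  31   0   0   0   0   .   .   .   .   .   . -79 -79 -79
 0.10    .   .   .   .   .   0   1   1   1   0   0   .   .   .   .   .   .   . -79 -79
 0.05    .   .   .   .   .   .   .   .   .   .   .   .   .   .   .   .   .   .   .   .
-0.00    .   .   .   .   .   .   .   .   .   .   .   .   .   .   .   .   .   .   .   .
```

Emit:
move_arm(moves="0 0 0 0 0 -0.05 -1; 0 0 0 0 0 -0.10 -1; 0 0 0 0 0 -0.15 -1; 0 0 0 0 0 -0.19 -1; 0 0 -8 0.033 -0.03 -0.2 -1; 0 0 -16 0.066 -0.06 -0.2 -1; 0 0 -24 0.1 -0.09 -0.2 -1; 0 0 -32 0.133 -0.12 -0.2 -1")

```text
time_s: 0.9
ee_pos: [0.2523, -0.3423, 0.6044]
ee_rot: [-0.0, 0.905, 0.425, 0.0]
ft_force: [0.7, 0.6, -0.5]
finger_gap: 0.0856
finger_force: 0.0
```

```bash
cat >> h.py <<'E'
def state():
    o=ctrl.get_obs(); q=R.from_quat(np.roll(o["ee_rot"],-1)); M=q.as_matrix()
    print("t",round(o["time_s"],2),"tcp",np.round(o["ee_pos"],4),"tip",np.round(o["ee_pos"]+M[:,2]*.1547,4),"zaxis",np.round(M[:,2],3),"yawy",round(np.degrees(np.arctan2(M[1,1],M[0,1])),2),"q",np.round(np.degrees(o["qpos"]),1),"F",np.round(o["ft_force"],1),"gap",round(o["finger_gap"],4),"ff",round(o["finger_force"],1))
    return o,q
def go(gp,yaw):   # grasp-point target, tool pointing down, yaw of tool y in deg -> shift, turn in tool axes
    o,q=state(); a=np.radians(yaw); Y=np.array([np.cos(a),np.sin(a),0]);Z=np.array([0,0,-1.]);X=np.cross(Y,Z)
    Q=R.from_matrix(np.stack([X,Y,Z],1)); tcp=np.array(gp)-Z*.1547
    print("turn",np.round((q.inv()*Q).as_rotvec(degrees=True),2),"shift",np.round(q.inv().apply(tcp-o["ee_pos"]),4))
E
python3 -c "
from h import *
go([.431,-.028,.44],25.5)"
```

```text
t 0.9 tcp [ 0.2523 -0.3423  0.6044] tip [ 0.2523 -0.3423  0.4497] zaxis [-0.     0.001 -1.   ] yawy -39.67 q [-64.    4.1  76.4   0.   99.5 -24.3] F [ 0.7  0.6 -0.5] gap 0.0856 ff 0.0
turn [-1.000e-02 -3.000e-02 -6.517e+01] shift [ 0.356  -0.0632  0.0098]
```

Emit:
move_arm(moves="0 0 -8 0.045 -0.008 0 -1; 0 0 -16 0.09 -0.016 0 -1; 0 0 -24 0.135 -0.024 0 -1; 0 0 -32 0.18 -0.032 0 -1; 0 0 -40 0.225 -0.04 0 -1; 0 0 -48 0.27 -0.048 0.02 -1; 0 0 -56 0.315 -0.056 0.05 -1; 0 0 -64.5 0.356 -0.063 0.09 -1")

```text
time_s: 1.7
ee_pos: [0.4282, -0.0362, 0.5227]
ee_rot: [0.001, 0.538, 0.843, 0.0]
ft_force: [0.8, -0.9, -0.6]
finger_gap: 0.0853
finger_force: 0.0
```

Run:
```python
from h import *
go([.431,-.028,.071],25.5)
```

```text
t 1.7 tcp [ 0.4282 -0.0362  0.5227] tip [ 0.4286 -0.0363  0.368 ] zaxis [ 0.002 -0.001 -1.   ] yawy 24.93 q [-15.1   5.2  87.5   0.   87.2 -40. ] F [ 0.8 -0.9 -0.6] gap 0.0853 ff 0.0
turn [ 0.11  0.09 -0.57] shift [0.0067 0.0054 0.297 ]
```

Emit:
move_arm(moves="0 0 -0.3 0.004 0.003 0.04 -1; 0 0 -0.5 0.006 0.005 0.08 -1; 0 0 -0.5 0.006 0.005 0.12 -1; 0 0 -0.5 0.006 0.005 0.16 -1; 0 0 -0.5 0.006 0.005 0.19 -1; 0 0 -0.5 0.006 0.005 0.2 -1; 0 0 -0.5 0.006 0.005 0.2 -1")

```text
time_s: 2.4
ee_pos: [0.4296, -0.0308, 0.3223]
ee_rot: [-0.001, 0.537, 0.844, -0.0]
ft_force: [0.5, -0.6, -0.4]
finger_gap: 0.0854
finger_force: 0.0
```

Run:
```python
from h import *
go([.431,-.029,.071],25.5)
c=viewer.camera("top"); cv2.imwrite("pics/t1.png",cv2.resize(c["frame"][200:330,150:350,::-1],(800,520)))
```

```text
t 2.4 tcp [ 0.4296 -0.0308  0.3223] tip [ 0.4292 -0.0307  0.1676] zaxis [-0.003  0.001 -1.   ] yawy 25.03 q [-14.3  15.3 108.3  -0.   56.6 -39.3] F [ 0.5 -0.6 -0.4] gap 0.0854 ff 0.0
turn [-0.13 -0.1  -0.47] shift [0.0009 0.0022 0.0966]
```

View pics/t1.png

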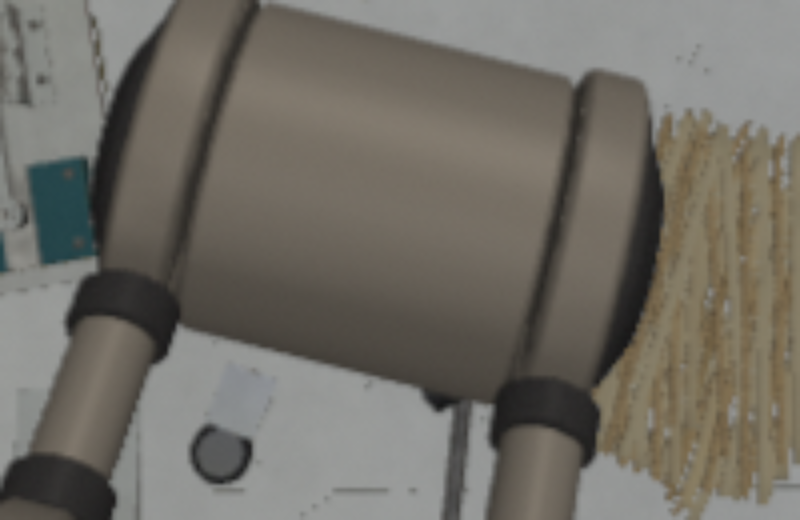

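The arm hides the scraper in the top view. The pose numbers match the earlier measurement, so I'll descend and grip.

Emit:
move_arm(moves="0 0 -0.5 0.001 0.002 0.03 -1; 0 0 -0.5 0.001 0.002 0.06 -1; 0 0 -0.5 0.001 0.002 0.085 -1; 0 0 -0.5 0.001 0.002 0.096 -1; 0 0 -0.5 0.001 0.002 0.096 0; 0 0 -0.5 0.001 0.002 0.096 0.3; 0 0 -0.5 0.001 0.002 0.096 1; 0 0 -0.5 0.001 0.002 0.096 1", grip_force=50)

```text
time_s: 3.25
ee_pos: [0.4316, -0.0292, 0.2282]
ee_rot: [0.001, 0.533, 0.846, 0.0]
ft_force: [0.4, 0.0, 0.5]
finger_gap: 0.0282
finger_force: 0.0
```

Emit:
move_arm(moves="0 0 0 0 0 0 1; 0 0 0 0 0 0 1; 0 0 0 0 0 0 1; 0 0 0 0 0 0 1")

```text
time_s: 3.65
ee_pos: [0.4316, -0.0292, 0.2281]
ee_rot: [0.001, 0.533, 0.846, 0.0]
ft_force: [0.0, -0.3, 6.5]
finger_gap: 0.0196
finger_force: 49.7
```

Run:
```python
from h import *
state()
c=viewer.camera("side"); cv2.imwrite("pics/s1.png",cv2.resize(c["frame"][150:300,230:430,::-1],(800,600)))
```

```text
t 3.65 tcp [ 0.4316 -0.0292  0.2281] tip [ 0.4319 -0.0293  0.0734] zaxis [ 0.002 -0.001 -1.   ] yawy 25.53 q [-14.   24.4 114.2  -0.   41.2 -39.6] F [ 0.  -0.3  6.5] gap 0.0196 ff 49.7
```

View pics/s1.png

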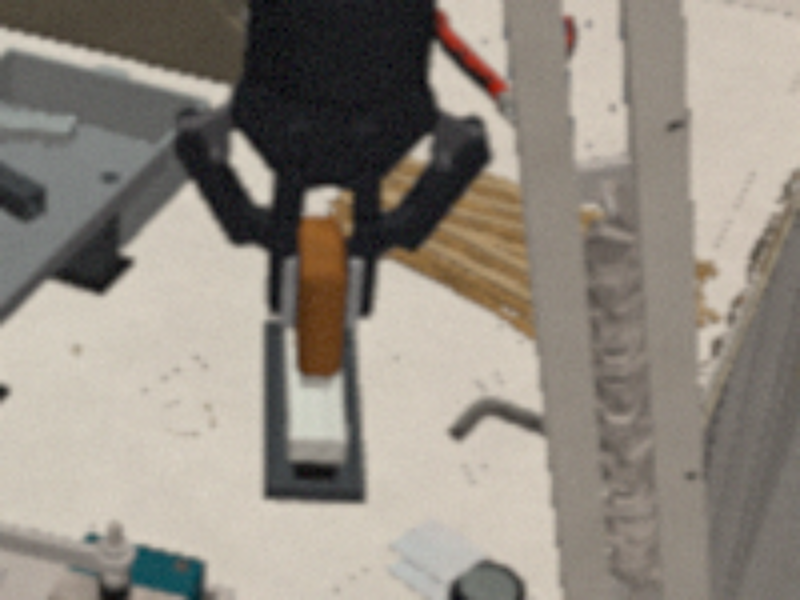

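Emit:
move_arm(moves="0 0 0 0 0 -0.01 1; 0 0 0 0 0 -0.03 1; 0 0 0 0 0 -0.055 1; 0 0 0 0 0 -0.08 1; 0 0 0 0 0 -0.105 1; 0 0 0 0 0 -0.12 1; 0 0 0 0 0 -0.12 1; 0 0 0 0 0 -0.12 1")

```text
time_s: 4.5
ee_pos: [0.4308, -0.029, 0.347]
ee_rot: [-0.0, 0.533, 0.846, -0.0]
ft_force: [0.2, 0.3, -2.5]
finger_gap: 0.0196
finger_force: 49.3
```

Run:
```python
from h import *
go([.632,.062,.1933],90)
```

```text
t 4.5 tcp [ 0.4308 -0.029   0.347 ] tip [ 0.4308 -0.029   0.1923] zaxis [-0. -0. -1.] yawy 25.54 q [-14.   13.5 106.2  -0.   60.4 -39.6] F [ 0.2  0.3 -2.5] gap 0.0196 ff 49.3
turn [-1.000e-02 -1.000e-02 -6.446e+01] shift [-0.0047  0.2208 -0.0011]
```

Emit:
move_arm(moves="0 0 -8 -0.001 0.028 0 1; 0 0 -16 -0.001 0.056 0 1; 0 0 -24 -0.002 0.084 0 1; 0 0 -32 -0.002 0.112 0 1; 0 0 -40 -0.003 0.14 0 1; 0 0 -48 -0.004 0.168 0 1; 0 0 -56 -0.005 0.195 0 1; 0 0 -64.4 -0.005 0.221 0 1")

```text
time_s: 5.3
ee_pos: [0.6335, 0.0622, 0.3449]
ee_rot: [-0.002, -0.002, 1.0, -0.0]
ft_force: [0.4, 0.7, -1.5]
finger_gap: 0.0191
finger_force: 49.8
```

Emit:
move_arm(moves="0 0 0 0 0 0 1; 0 0 0 0 0 0.01 1; 0 0 0 0 0 0.02 1;  0 0 0 0 0 0.02 1")

```text
time_s: 5.7
ee_pos: [0.6316, 0.0613, 0.3243]
ee_rot: [-0.003, 0.001, 1.0, -0.0]
ft_force: [0.6, -1.8, -2.2]
finger_gap: 0.0192
finger_force: 49.7
```

Run:
```python
from h import *
go([.632,.062,.2863-.1547],90)
c=viewer.camera("side"); cv2.imwrite("pics/s2.png",cv2.resize(c["frame"][120:270,120:320,::-1],(800,600)))
```

```text
t 5.7 tcp [0.6316 0.0613 0.3243] tip [0.6307 0.0612 0.1696] zaxis [-0.005 -0.    -1.   ] yawy 89.85 q [ -1.4  34.9  75.1  -0.   70.3 -91.2] F [ 0.6 -1.8 -2.2] gap 0.0192 ff 49.7
turn [-0.01 -0.31 -0.15] shift [-0.0006  0.0007  0.038 ]
```

View pics/s2.png

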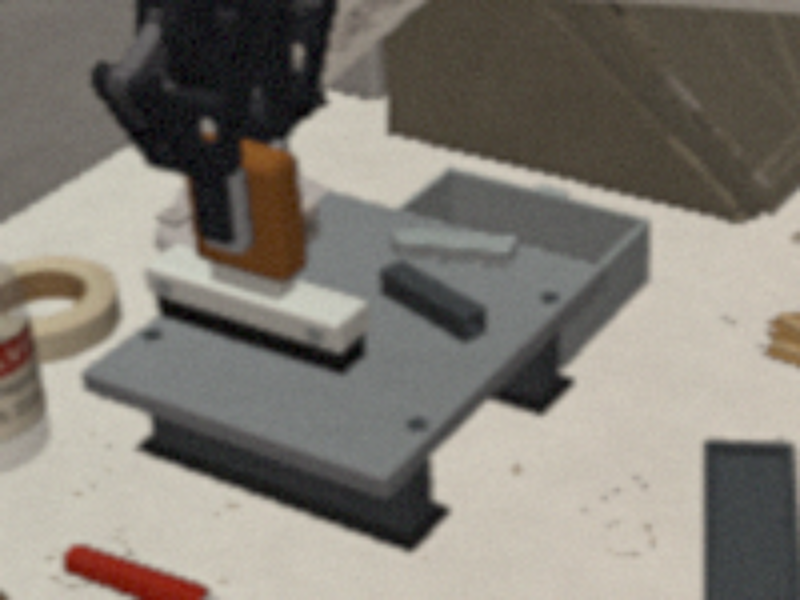

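Emit:
move_arm(moves="0 0 0 0 0 0.012 1; 0 0 0 0 0 0.024 1; 0 0 0 0 0 0.032 1; 0 0 0 0 0 0.036 1; 0 0 0 0 0 0.036 1; 0 0 0 0 0 0.036 1")

```text
time_s: 6.35
ee_pos: [0.6329, 0.0617, 0.2913]
ee_rot: [0.0, 0.001, 1.0, -0.0]
ft_force: [0.5, 1.0, -1.9]
finger_gap: 0.0193
finger_force: 49.8
```

Run:
```python
from h import *
go([.632,.062,.2858-.1547],90)
```

```text
t 6.35 tcp [0.6329 0.0617 0.2913] tip [0.633  0.0617 0.1366] zaxis [ 0. -0. -1.] yawy 89.94 q [ -1.3  36.8  77.2  -0.   66.  -91.3] F [ 0.5  1.  -1.9] gap 0.0193 ff 49.8
turn [-0.01  0.03 -0.06] shift [0.0009 0.0003 0.0055]
```

Emit:
move_arm(moves="0 0 0 0 0 0.002 1; 0 0 0 0 0 0.004 1; 0 0 0 0 -0.004 0.004 1; 0 0 0 0 -0.009 0.004 1; 0 0 0 0 -0.014 0.004 1; 0 0 0 0 -0.019 0.004 1; 0 0 0 0 -0.024 0.004 1; 0 0 0 0 -0.029 0.004 1")

```text
time_s: 7.15
ee_pos: [0.6327, 0.0322, 0.2872]
ee_rot: [0.0, 0.001, 1.0, 0.0]
ft_force: [0.8, 0.7, -1.3]
finger_gap: 0.0194
finger_force: 49.7
```

Run:
```python
from h import *
go([.632,.033,.2858-.1547],90)
```

```text
t 7.15 tcp [0.6327 0.0322 0.2872] tip [0.6328 0.0322 0.1325] zaxis [ 0.  0. -1.] yawy 89.92 q [ -4.   36.8  77.9   0.   65.3 -93.9] F [ 0.8  0.7 -1.3] gap 0.0194 ff 49.7
turn [ 0.    0.01 -0.08] shift [0.0007 0.0008 0.0014]
```

Emit:
move_arm(moves="0 0 0 0.0005 -0.005 0.001 1; 0 0 0 0.0005 -0.01 0.001 1; 0 0 0 0.0005 -0.015 0.001 1; 0 0 0 0.0005 -0.02 0.001 1; 0 0 0 0.0005 -0.025 0.001 1; 0 0 0 0.0005 -0.03 0.001 1; 0 0 0 0.0005 -0.035 0.001 1; 0 0 0 0.0005 -0.04 0.001 1")

```text
time_s: 7.95
ee_pos: [0.6322, -0.0077, 0.2861]
ee_rot: [0.0, 0.001, 1.0, -0.0]
ft_force: [0.5, 0.9, -2.4]
finger_gap: 0.0193
finger_force: 49.7
```

Run:
```python
from h import *
state()
c=viewer.camera("side"); cv2.imwrite("pics/s3.png",cv2.resize(c["frame"][120:270,120:320,::-1],(800,600)))
```

```text
t 7.95 tcp [ 0.6322 -0.0077  0.2861] tip [ 0.6322 -0.0077  0.1314] zaxis [ 0. -0. -1.] yawy 89.94 q [ -7.6  36.8  78.2  -0.   65.1 -97.6] F [ 0.5  0.9 -2.4] gap 0.0193 ff 49.7
```

View pics/s3.png

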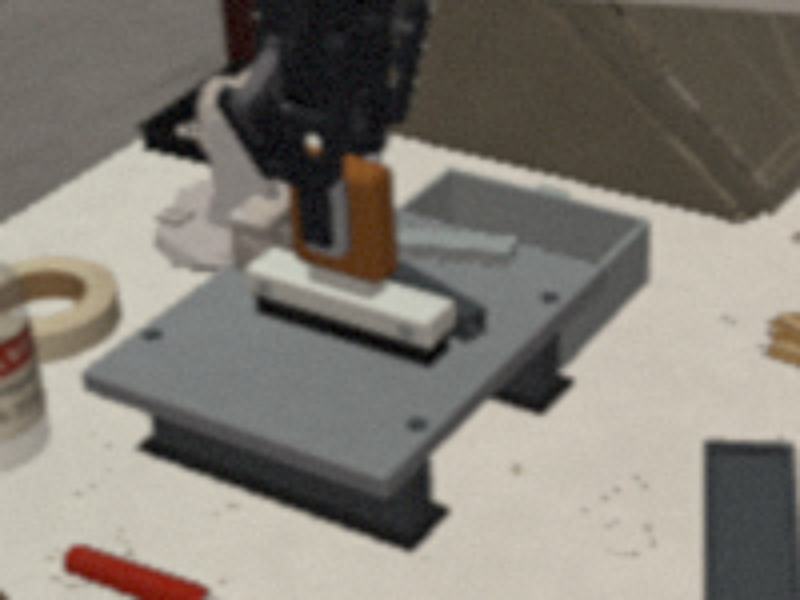

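The block is sweeping the plate cleanly, with nothing left behind it. The tube (450,300) and the bar (455,240) are still ahead of it.

Emit:
move_arm(moves="0 0 0 0 -0.005 0 1; 0 0 0 0 -0.01 0 1; 0 0 0 0 -0.015 0 1; 0 0 0 0 -0.02 0 1; 0 0 0 0 -0.025 0 1; 0 0 0 0 -0.03 0 1; 0 0 0 0 -0.035 0 1; 0 0 0 0 -0.04 0 1")

```text
time_s: 8.8
ee_pos: [0.6321, -0.0476, 0.2862]
ee_rot: [0.0, 0.001, 1.0, 0.0]
ft_force: [-0.4, 1.1, -1.2]
finger_gap: 0.0191
finger_force: 49.9
```

```bash
cat > v.py <<'E'
from h import *
import sys
state()
c=viewer.camera("side"); P=cloud(c); x,y,z=P[...,0],P[...,1],P[...,2]
m=(x>.67)&(x<.74)&(y>-.1)&(y<0)&(z>.08)&(z<.095)
print("gauge",rect(P,m) if m.sum()>20 else None)
if len(sys.argv)>1: cv2.imwrite(sys.argv[1],cv2.resize(c["frame"][120:270,120:320,::-1],(800,600)))
E
python3 v.py pics/s4.png
```

```text
t 8.8 tcp [ 0.6321 -0.0476  0.2862] tip [ 0.6322 -0.0476  0.1315] zaxis [ 0.  0. -1.] yawy 89.94 q [ -11.2   36.9   77.8    0.    65.2 -101.2] F [-0.4  1.1 -1.2] gap 0.0191 ff 49.9
gauge (array([695.3, -53. ]), array([49.1, 49.9]), 4.9)
```

View pics/s4.png

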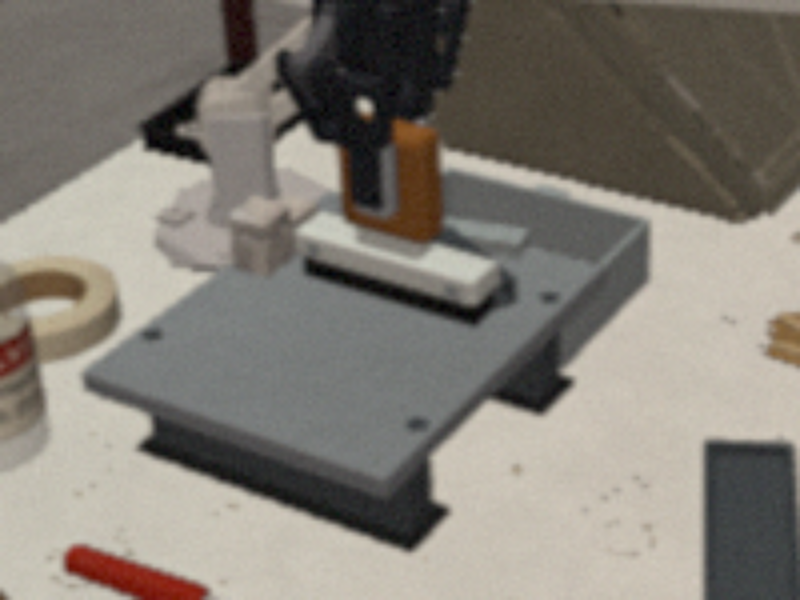

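The plate behind the block is clear. The step block at (265,235) stands free with a gap, and the pieces are collecting in front. I'll carry on.

Emit:
move_arm(moves="0 0 0 0 -0.004 0 1; 0 0 0 0 -0.008 0 1; 0 0 0 0 -0.012 0 1; 0 0 0 0 -0.016 0 1; 0 0 0 0 -0.02 0 1; 0 0 0 0 -0.024 0 1; 0 0 0 0 -0.028 0 1; 0 0 0 0 -0.032 0 1")

```text
time_s: 9.65
ee_pos: [0.6321, -0.0797, 0.286]
ee_rot: [-0.0, 0.001, 1.0, -0.0]
ft_force: [-1.0, 0.4, -2.4]
finger_gap: 0.0194
finger_force: 49.8
```

Emit:
move_arm(moves="0 0 0 0 -0.004 0 1; 0 0 0 0 -0.008 0 1; 0 0 0 0 -0.012 0 1; 0 0 0 0 -0.016 0 1; 0 0 0 0 -0.02 0 1; 0 0 0 0 -0.024 0 1; 0 0 0 0 -0.028 0 1; 0 0 0 0 -0.032 0 1")

```text
time_s: 10.45
ee_pos: [0.6321, -0.1118, 0.2861]
ee_rot: [0.0, 0.001, 1.0, -0.0]
ft_force: [-0.2, -0.1, -2.2]
finger_gap: 0.0194
finger_force: 49.8
```

```bash
python3 v.py pics/s5.png
```

```text
t 10.45 tcp [ 0.6321 -0.1118  0.2861] tip [ 0.6321 -0.1119  0.1314] zaxis [ 0. -0. -1.] yawy 89.94 q [ -16.9   37.7   76.3   -0.    65.9 -106.8] F [-0.2 -0.1 -2.2] gap 0.0194 ff 49.8
gauge (array([701.8, -67. ]), array([81.8, 37.6]), 69.5)
```

View pics/s5.png

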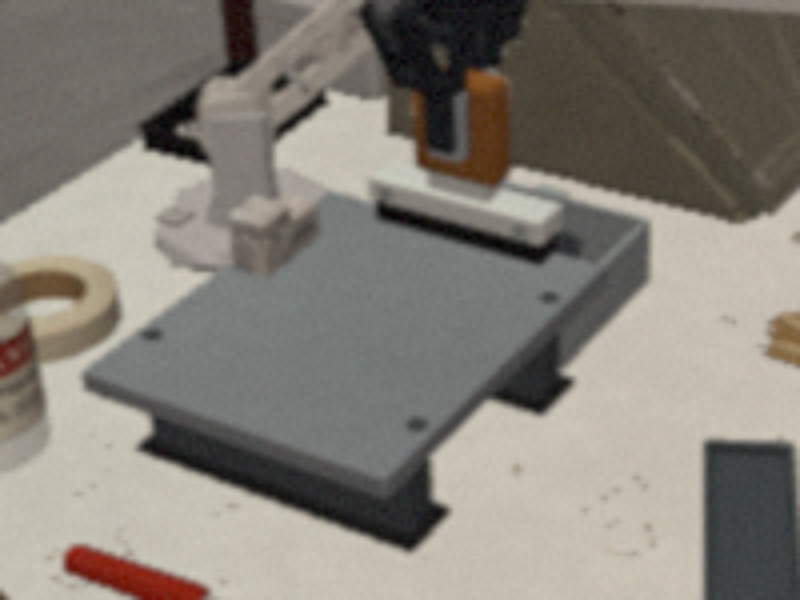

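The step block is untouched and the plate is clear, with the lip now at the plate's end. I'll push past the end.

Emit:
move_arm(moves="0 0 0 0 -0.004 0 1; 0 0 0 0 -0.008 0 1; 0 0 0 0 -0.012 0 1; 0 0 0 0 -0.016 0 1; 0 0 0 0 -0.02 0 1; 0 0 0 0 -0.024 0 1; 0 0 0 0 -0.028 0 1; 0 0 0 0 -0.03 0 1")

```text
time_s: 11.3
ee_pos: [0.632, -0.1418, 0.2861]
ee_rot: [0.0, 0.001, 1.0, -0.0]
ft_force: [0.5, -0.2, -2.9]
finger_gap: 0.0195
finger_force: 49.8
```

Emit:
move_arm(moves="0 0 0 0 0 0 1; 0 0 0 0 0 -0.02 1; 0 0 0 0 0.02 -0.05 1; 0 0 0 0 0.06 -0.08 1; 0 0 0 0 0.1 -0.08 1; 0 0 0 0 0.14 -0.08 1; 0 0 0 0 0.15 -0.08 1; 0 0 0 0 0.15 -0.08 1")

```text
time_s: 12.1
ee_pos: [0.632, 0.0107, 0.3661]
ee_rot: [-0.0, -0.001, 1.0, 0.0]
ft_force: [-0.3, -0.7, -2.0]
finger_gap: 0.0193
finger_force: 49.9
```

```bash
cat > w.py <<'E'
from h import *
import sys
go([.4316,-.0292,.34-.1547],25.53)
I=[]
for n in ("top","side"):
    c=viewer.camera(n);P=cloud(c);x,y,z=P[...,0],P[...,1],P[...,2]
    m=(x>.574)&(x<.696)&(y>-.205)&(y<-.124)&(z>.008)&(z<.2)
    print(n,"in tray",m.sum(),"zmax",np.nanpercentile(z[m],[50,99]).round(3) if m.sum() else 0)
    I.append(cv2.resize(c["frame"][90:200,180:340,::-1] if n=="top" else c["frame"][120:270,120:320,::-1],(400,300)))
cv2.imwrite(sys.argv[1],np.hstack(I))
E
python3 w.py pics/w1.png
```

```text
t 12.1 tcp [0.632  0.0107 0.3661] tip [0.632  0.0107 0.2114] zaxis [-0.  0. -1.] yawy 90.12 q [ -6.   32.6  72.4   0.   75.  -96.1] F [-0.3 -0.7 -2. ] gap 0.0193 ff 49.9
turn [ 0.000e+00 -1.000e-02  6.459e+01] shift [ 0.2005 -0.0395  0.0262]
top in tray 835 zmax [0.019 0.04 ]
side in tray 461 zmax [0.027 0.043]
```

View pics/w1.png

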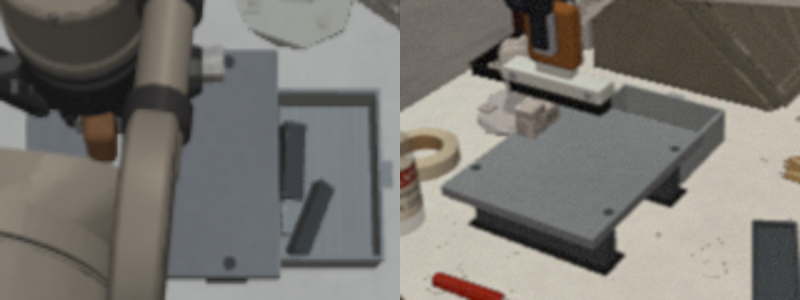

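The tray holds the angle (292,160) and the tube (310,215). A bright sliver of the bar shows under them at (287,215). The plate is clear and the step block is in place. Next I'll return the scraper.

Emit:
move_arm(moves="0 0 8 0.025 -0.005 0 1; 0 0 16 0.05 -0.01 0 1; 0 0 24 0.075 -0.015 0 1; 0 0 32 0.1 -0.02 0 1; 0 0 40 0.125 -0.025 0 1; 0 0 48 0.15 -0.03 0 1; 0 0 56 0.175 -0.035 0 1; 0 0 64.6 0.2005 -0.0395 0 1")

```text
time_s: 13.0
ee_pos: [0.4306, -0.0322, 0.3662]
ee_rot: [0.0, 0.538, 0.843, -0.0]
ft_force: [-0.8, -0.2, -1.5]
finger_gap: 0.0193
finger_force: 49.8
```

Emit:
move_arm(moves="0 0 0 0 0 0.02 1; 0 0 0 0 0 0.05 1; 0 0 0 0 0 0.08 1; 0 0 0 0 0 0.09 1; 0 0 0 0 0 0.09 1; 0 0 0 0 0 0.09 1")

```text
time_s: 13.6
ee_pos: [0.4322, -0.0312, 0.277]
ee_rot: [0.001, 0.535, 0.845, 0.0]
ft_force: [0.8, -0.4, -1.7]
finger_gap: 0.0196
finger_force: 49.9
```

```bash
cat > r.py <<'E'
from h import *
import sys
go([.4316,-.0292,.2283-.1547],25.53)
c=viewer.camera("side"); cv2.imwrite(sys.argv[1],cv2.resize(c["frame"][150:300,230:430,::-1],(800,600)))
E
python3 r.py pics/r1.png
```

```text
t 13.6 tcp [ 0.4322 -0.0312  0.277 ] tip [ 0.4324 -0.0313  0.1223] zaxis [ 0.001 -0.001 -1.   ] yawy 25.29 q [-14.3  19.5 111.2  -0.   49.2 -39.6] F [ 0.8 -0.4 -1.7] gap 0.0196 ff 49.9
turn [ 0.06  0.06 -0.24] shift [0.0021 0.0003 0.0487]
```

View pics/r1.png

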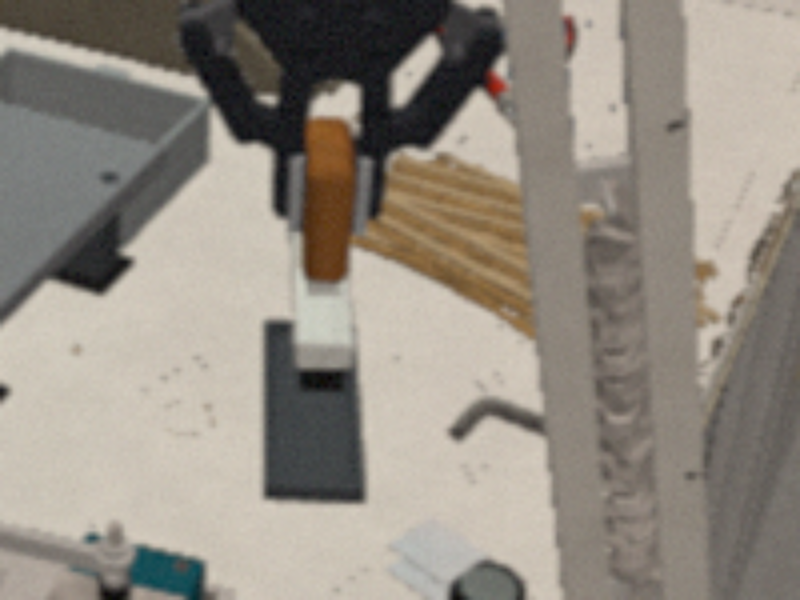

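The block hangs straight above the rest (265–365, 320–500), and the grip hasn't slipped. I'll lower it to the recorded grasp height.

Emit:
move_arm(moves="0 0 -0.2 0.001 0 0.012 1; 0 0 -0.2 0.002 0 0.024 1; 0 0 -0.2 0.002 0 0.034 1; 0 0 -0.2 0.002 0 0.04 1; 0 0 -0.2 0.002 0 0.044 1; 0 0 -0.2 0.002 0 0.047 1; 0 0 -0.2 0.002 0 0.0485 1; 0 0 -0.2 0.002 0 0.0485 1")

```text
time_s: 14.45
ee_pos: [0.4309, -0.0288, 0.2281]
ee_rot: [0.0, 0.533, 0.846, 0.0]
ft_force: [-0.9, 1.8, 1.4]
finger_gap: 0.0197
finger_force: 50.5
```

```bash
python3 -c "
from h import *
go([.4316,-.0292,.2281-.1547],25.53)"
```

```text
t 14.45 tcp [ 0.4309 -0.0288  0.2281] tip [ 0.431  -0.0288  0.0734] zaxis [ 0.001 -0.    -1.   ] yawy 25.54 q [-14.   24.4 114.3  -0.   41.3 -39.6] F [-0.9  1.8  1.4] gap 0.0197 ff 50.5
turn [0.03 0.02 0.01] shift [-0.0007  0.0005 -0.    ]
```

Emit:
move_arm(moves="0 0 0 0 0 0 0.5; 0 0 0 0 0 0 0.2; 0 0 0 0 0 0 -0.3; 0 0 0 0 0 0 -1; 0 0 0 0 0 0 -1; 0 0 0 0 0 0 -1; 0 0 0 0 0 0 -1; 0 0 0 0 0 0 -1")

```text
time_s: 15.25
ee_pos: [0.4308, -0.0288, 0.2276]
ee_rot: [0.0, 0.533, 0.846, -0.0]
ft_force: [-0.5, 0.3, 0.1]
finger_gap: 0.0855
finger_force: 0.0
```

Emit:
move_arm(moves="0 0 0 0 0 -0.02 -1; 0 0 0 0 0 -0.05 -1; 0 0 0 0 0 -0.1 -1; 0 0 0 0 0 -0.15 -1; 0 0 0 0 0 -0.2 -1; 0 0 0 0 0 -0.25 -1; 0 0 0 0 0 -0.3 -1; 0 0 0 0 0 -0.33 -1")

```text
time_s: 16.05
ee_pos: [0.4301, -0.0286, 0.5616]
ee_rot: [0.003, 0.533, 0.846, 0.001]
ft_force: [1.3, -0.9, 0.7]
finger_gap: 0.0853
finger_force: 0.0
```

Emit:
move_arm(moves="0 0 0 -0.045 0 0 -1; 0 0 0 -0.09 0 0 -1; 0 0 0 -0.135 0 0 -1; 0 0 0 -0.18 -0.015 0 -1; 0 0 0 -0.22 -0.035 0 -1; 0 0 0 -0.25 -0.06 0 -1; 0 0 0 -0.25 -0.06 0 -1; 0 0 0 -0.25 -0.06 0 -1")

```text
time_s: 16.85
ee_pos: [0.4842, -0.281, 0.557]
ee_rot: [-0.001, 0.534, 0.845, 0.0]
ft_force: [-0.1, 0.8, 0.0]
finger_gap: 0.0856
finger_force: 0.0
```

```bash
cat > f.py <<'E'
from h import *
state(); I=[]
for n in ("top","side"):
    c=viewer.camera(n);P=cloud(c);x,y,z=P[...,0],P[...,1],P[...,2]
    for nm,m in(("grip",(x>.38)&(x<.48)&(y>-.09)&(y<.03)&(z>.086)&(z<.11)),("gauge",(x>.68)&(x<.74)&(y>-.1)&(y<0)&(z>.066)&(z<.1))):
        print(n,nm,m.sum(),rect(P,m) if m.sum()>10 else "",np.nanpercentile(z[m],[50,95]).round(3) if m.any() else "")
    I.append(cv2.resize(c["frame"][90:290,180:340,::-1] if n=="top" else c["frame"][110:270,200:400,::-1],(400,500) if n=="top" else (400,320)))
I[1]=cv2.copyMakeBorder(I[1],0,180,0,0,cv2.BORDER_CONSTANT)
cv2.imwrite("pics/f1.png",np.hstack(I))
E
python3 f.py
```

```text
t 16.85 tcp [ 0.4842 -0.281   0.557 ] tip [ 0.4841 -0.2808  0.4023] zaxis [-0.001  0.001 -1.   ] yawy 25.43 q [-38.   19.9  63.4   0.   96.8 -63.4] F [-0.1  0.8  0. ] gap 0.0856 ff 0.0
top grip 296 (array([434.9, -39.7]), array([23.3, 70. ]), 18.5) [0.093 0.095]
top gauge 328 (array([708.5, -54.2]), array([23.1, 47.1]), 2.2) [0.08 0.09]
side grip 239 (array([429.9, -28.3]), array([20.1, 51.5]), 24.9) [0.095 0.097]
side gauge 319 (array([707.1, -52.4]), array([24.2, 50.6]), 0.3) [0.081 0.092]
```

View pics/f1.png

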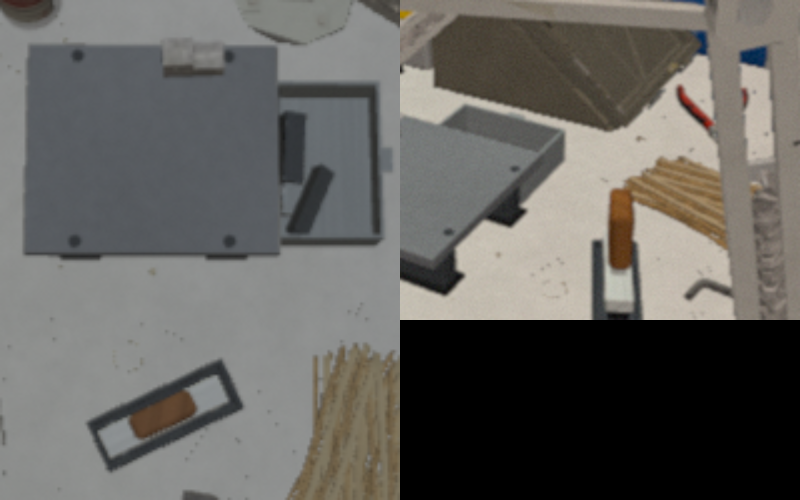

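The scraper stands centred in its rest at (163,412). The step block is unmoved, within 1 mm. The angle, the tube and the bar (partly under the angle, against the plate end) all lie in the tray.

```bash
python3 -c "
from plant import job
print(job.job_done())"
```

```text
the job is handed in; nothing more can be done
None
```

I handed the job in at about 17 s of the 54 s. In the last images all three off-cuts are in the tray (the bar mostly hidden, so judged from a visible strip), the scraper is upright in its rest and the step block is within about 1 mm of its start; the hand-in returned no verdict.

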